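# Move the drying dishes on by one station

## Task

We are drying samples to constant mass, and every dish now moves on one station: the aluminium tin from the oven tray goes into the desiccator, the lidded porcelain crucible from the desiccator goes on the balance, and the glass weighing bottle from the balance goes back on the oven tray, each standing in the middle of its new place. All three places are taken, but the cork mat is free for setting a dish aside while you change them over. Keep the dishes upright, set them down without dropping them, and leave the small open crucibles and the beaker where they are.

Things in the scene. Friction and masses are not known exactly. Their poses are not given: they have to be found in the camera images.
- tin: Round aluminium moisture tin with its lid pressed on (one rigid piece): 56 mm diameter, 30 mm tall, straight sides, flat top, 35 to 60 g. Origin: centre of its underside; z up its axis. At the start it stands on the oven tray.
- crucible: White porcelain crucible with its lid on (one rigid piece): straight round band 44 mm in diameter from 20 to 46 mm above its foot (grip it there), narrowing below to a foot of 32 mm; small lid knob (12 mm wide) up to 58 mm. 45 to 80 g. Origin: centre of its underside; z up its axis. At the start it stands on the desiccator's plate.
- weighing_bottle: Small tall weighing bottle of brown glass with its glass lid on (one rigid piece): straight round body 36 mm in diameter up to 50 mm, lid knob (15 mm wide) up to 68 mm. 45 to 80 g. Origin: centre of its underside; z up its axis. At the start it stands on the balance pan.
- oven_tray: Shallow stainless tray with vent holes, 210 mm (its x) by 200 mm (its y); the floor is 10 mm above the bench, the thin rim 22 mm above the bench. Fixed to the bench; may be turned up to 6 degrees. Origin: on the bench surface right under the middle of the tray; the place for a dish is the middle of the tray. Two small open crucibles stand near its far corners.
- balance: Grey laboratory balance, 172 mm wide and 225 mm deep, with display and keys on the side towards the robot (its -x, reaching 144 mm from the origin) and a round steel pan 112 mm in diameter whose top is 62 mm above the bench; the housing round it is 48 mm high. The pan does not move. Fixed to the bench; may be turned up to 6 degrees. Origin: on the bench surface right under the middle of the pan.
- desiccator: Glass desiccator bowl, lid off: round flange 192 mm in diameter, its rim 99 mm above the bench; inside it a white round porcelain plate with a circle of holes, 158 mm in diameter, top 94 mm above the bench. Fixed to the bench; may be turned up to 6 degrees. Origin: on the bench surface right under the middle of the plate. A dish stands in the middle of the plate.
- mat: Free spot: flat square cork mat, 130 by 130 mm, 8 mm thick, empty at the start. Fixed to the bench; may be turned up to 6 degrees. Origin: on the bench surface right under the middle of the mat. The four places (tray, balance, desiccator, mat) swap positions from start to start.
- small_crucible_a: Bystander: small open porcelain crucible without lid, 32 mm in diameter, 28 mm tall, loose on the oven tray near its far left corner (about 64 mm to +x and 64 mm to +y of the tray's middle). Origin: centre of its underside.
- small_crucible_b: Bystander: the same small open crucible near the tray's far right corner (about 64 mm to +x and 64 mm to -y of the tray's middle). Origin: centre of its underside.
- beaker: Bystander: clear plastic beaker, 72 mm in diameter, 95 mm tall, loose on the bench behind the four places. Origin: centre of its underside.
Mind the look-alikes: they are no part of the job. Leave any turquoise look-alike of the weighing_bottle alone.

How it is judged:
At the end, for the whole second after the job is handed in: The tin stands on the desiccator's plate, the lidded crucible on the balance pan and the weighing bottle on the floor of the oven tray, each within 15 mm of the middle of that place, at the height of its seat (4 mm), upright (within 0.08 rad), released and at rest (horizontal distance between tin and desiccator below 0.015 m and z of tin in the frame of desiccator between 0.09 and 0.098 m and angle between each of tin, crucible, weighing_bottle's own z axis and vertical below 0.08 rad and linear speed of each of tin, crucible, weighing_bottle below 0.02 m/s and angular speed of each of tin, crucible, weighing_bottle below 0.2 rad/s and horizontal distance between crucible and balance below 0.015 m and z of crucible in the frame of balance between 0.058 and 0.066 m and horizontal distance between weighing_bottle and oven_tray below 0.015 m and z of weighing_bottle in the frame of oven_tray between 0.006 and 0.014 m); the robot touches nothing.
It fails at once if a dish is tipped by more than about 30 degrees (angle between any of tin, crucible, weighing_bottle's own z axis and vertical above 0.52 rad).
It fails at once if a dish is dropped: out of the fingers and falling faster than 0.6 m/s (a drop of about 18 mm) ((contact force between tin and the fingers below 0.02 N and linear speed of tin above 0.6 m/s) or (contact force between crucible and the fingers below 0.02 N and linear speed of crucible above 0.6 m/s) or (contact force between weighing_bottle and the fingers below 0.02 N and linear speed of weighing_bottle above 0.6 m/s)).
It fails at once if a small open crucible or the beaker is moved more than 15 mm (distance of any of small_crucible_a, small_crucible_b, beaker from where it was at the start of the episode above 0.015 m).
It also fails if it takes over 118 s, if anything falls off the work surface, if the arm or the gripper's body presses on something with over 40 N, if the wrist force passes 120 N, or if a joint passes its speed limit or range.

## Robot

A 6-joint arm with a two-finger parallel gripper is mounted at the origin on the work surface. World frame = base frame: x ahead of the robot, y to its left, z up, the work surface at z = 0. Lengths are in m, angles in rad, forces in N, time in s.
With the tool pointing down it reaches from about 0.375 to 0.9 m from the base axis. Payload 3.1 kg.
Tool frame: the origin (TCP) lies between the finger pads; the fingertips stand manip.finger_overhang ahead of it and the grasp point (between the pads) lies 5 mm behind it (manip.finger_overhang is the distance from the TCP to the fingertips, in m); z points along the fingers, y is the line along which they close (so a half turn about z gives the same grasp; the last joint's range is limited). The gripper opens to 85 mm and grips with 20 to 120 N. Pads are 22 mm wide; open, the fingers measure 114 mm over their backs; the gripper's body (76 mm by 85 mm) begins 54 mm behind the grasp point. The pads swing forward as they close: fully open they stand 13 mm farther back than shut.
Start: joints at [-1.355, 0.527, 1.433, -0, 1.181, -0.178], TCP at [0.24, -0.577, 0.245] pointing down, gripper open.
Joint ranges: [-3.08, 3.08], [-0.75, 2.2], [0.22, 2.44], [-1.43, 4.57], [0, 2.65], [-2.85, 2.85]. Speed limits (rad/s): [2.79, 2.79, 3.14, 3.14, 3.14, 3.14].

## Interface

Orientations are given as a unit quaternion [x, y, z, w].
In Python, from station import manip gives the robot as it stands.
- The arm moves only by the tool drive_tool, never from a script. Its argument "plan" is a list of rows, each a list of 7 numbers: the shift along the tool's x, y, z in m, then the turn, a rotation vector about the tool's x, y, z in degrees, then the opening, from -1 (shut) to 1 (fully open). In form: [[x, y, z, wx, wy, wz, gripper], ...]. A call has 1 to 10 rows; each row shifts and turns the commanded pose from where the row before left it, along the tool's axes as they then stand; what a row does not reach is not made up. A row lasts 1/10 s, in which the tool goes at most 50 mm and 8.59 degrees, less where a joint would pass 70% of its speed; a pose out of reach is approached as far as the arm can. A call is refused whole if a number of a shift passes 0.05 or a number of a turn 8.59, either way. A call with a gripper value outside its range is refused whole. The fingers move at their own pace and stop on an object; "newtons" is the grip in N (left out, the last holds). Time passes only in rows, so rows that do not move let the fingers close. It gives the time, the measured TCP pose, the force, the opening and the grip force at its end, in the units of the state.
- manip.sense(): the state, without advancing time (a new reading comes with each control period).
- manip.snapshot(name): name is "scene" or "top" or "wrist"; returns a dict with "image" (384x512x3 uint8, red, green, blue), "z_map" (384x512 float32, m along the optical axis (not along the pixel's ray), 0 where there is no reading), "fov_y" (degrees; the focal length in pixels is half the picture's height over the tangent of half this angle, whatever the lens; pixels are square), "cx", "cy" (the principal point, pixels), "extrinsics" (4x4, takes a point from camera to world coordinates); the wrist camera has in their place "mount" (4x4, takes a point from camera to tool coordinates, whose origin is the TCP and whose axes are the flange's). Camera axes: x right, y up, looking along -z (the intrinsics and any distortion apply to the point x, -y, -z); pixel columns grow to the right and rows downward; lengths in m; the calibration is good to about 2 mm. The wrist camera is an equidistant fisheye: a pixel r from the principal point sees the ray r / f radians off the axis. A picture is of the moment at which its call begins: read the wrist's pose just before it.
- manip.sign_off(): hands the job in; it is judged then, once.
The state is a dict: "t": time; "q": joint angles; "qd": joint speeds; "tau": joint torques, N m; "tcp_pos": TCP position; "tool_rot": TCP orientation; "force": force on the tool from outside, world axes, zero at the start; "ft_torque": the same for the moment, N m; "finger_gap": opening from 0.0 (shut) to 1.0 (fully open); "gripper_force": force on a finger pad.
Only numpy, scipy, OpenCV 4.12 (cv2) and the standard library are available. Lean on these libraries where they do the work, as an engineer would, in place of code of your own. Each camera call takes 0.05 s, during which the arm holds its last target. There are 200 camera calls.

## Working session

There is one attempt and no reset: what is moved stays moved. The work goes in short steps, Python scripts to look and compute and a tool call to move; the robot and the scene stay as the last step left them, time stands still between calls to the robot, and variables do not carry over. Pictures are saved under pics/ and viewed, at most 14 in all, crops included, and the job is handed in when it is done.

Besides the shell and the picture viewer there is one more tool, called after "Request:" as name(argument=value, ...), one argument or row to a line, values as JSON. drive_tool: Moves the arm, as the interface text tells. Its arguments: {"type":"object","properties":{"plan":{"type":"array"},"newtons":{"type":"number"}},"required":["plan"]}

```bash
mkdir -p pics; ls
python3 - <<'E'
from station import manip
import cv2,numpy as np
s=manip.sense();print(s, manip.finger_overhang)
for n in("scene","top"):
    d=manip.snapshot(n);cv2.imwrite(f"pics/{n}0.png",d["image"][:,:,::-1]);np.savez(f"pics/{n}0.npz",**d)
    print(n,d["fov_y"],d["cx"],d["cy"],d["extrinsics"].round(4).tolist(),[k for k in d])
E
```

```text
pics
{'t': 0.0, 'q': array([-1.35450654e+00,  5.28455194e-01,  1.43393270e+00, -1.79393739e-05,
        1.18140449e+00, -1.78519527e-01]), 'qd': array([-5.08626811e-05, -1.32408885e-03,  1.36444515e-03,  7.55316098e-04,
       -8.06476699e-04,  8.14476836e-04]), 'tau': array([-1.67033568e-04, -4.42352021e+01, -1.78026581e+01, -2.15723244e-04,
        8.46408686e-03, -4.26760963e-06]), 'tcp_pos': array([ 0.24025311, -0.57621516,  0.24433067]), 'tool_rot': array([ 9.80577629e-01,  1.96128283e-01, -2.90628066e-05, -1.09951019e-03]), 'force': array([0.18500825, 0.23643151, 0.65267565]), 'ft_torque': array([-0.04004203,  0.04074818,  0.05286142]), 'gripper_force': 0.0, 'finger_gap': 1.002163233724113} 0.014
scene 44.00846762878467 267.6036153092557 190.22315306202177 [[0.7593, -0.5355, 0.3697, 1.2153], [0.6507, 0.6189, -0.44, -0.6594], [0.0068, 0.5747, 0.8184, 1.4321], [0.0, 0.0, 0.0, 1.0]] ['image', 'z_map', 'fov_y', 'cx', 'cy', 'extrinsics']
top 47.368875241441046 250.5711976240997 192.55642728206197 [[-0.0293, 0.9927, -0.1172, 0.4622], [-0.9996, -0.0298, -0.0024, 0.0619], [-0.0059, 0.117, 0.9931, 1.4517], [0.0, 0.0, 0.0, 1.0]] ['image', 'z_map', 'fov_y', 'cx', 'cy', 'extrinsics']
```

View pics/top0.png

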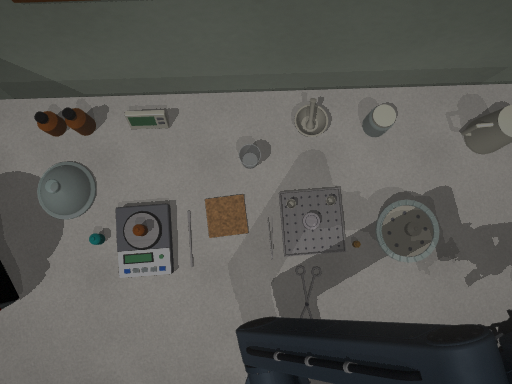

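View pics/scene0.png

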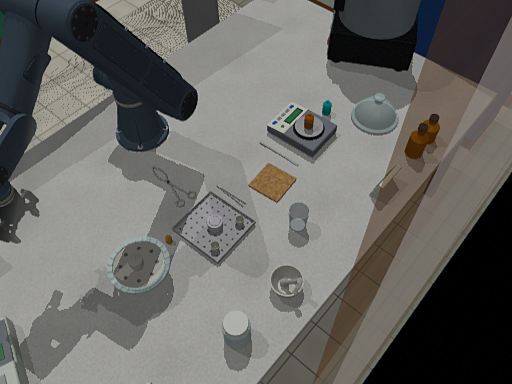

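The top view shows, left to right (left = +y): the turquoise look-alike (96,239), balance with brown bottle (139,230), mat (227,215), tray with tin (312,221) and small crucibles (292,202)/(331,199), and desiccator with crucible (410,230). The beaker is at (250,156).

```bash
cat > h.py <<'E'
import numpy as np,cv2
def cloud(d):
    im,z=d["image"],d["z_map"];f=im.shape[0]/2/np.tan(np.radians(float(d["fov_y"]))/2)
    v,u=np.mgrid[:im.shape[0],:im.shape[1]]
    P=np.stack([(u-d["cx"])/f*z,-(v-d["cy"])/f*z,-z],-1)
    E=d["extrinsics"];W=P@E[:3,:3].T+E[:3,3];W[z==0]=np.nan
    return W
def ray(d,u,v,h):
    f=d["image"].shape[0]/2/np.tan(np.radians(float(d["fov_y"]))/2);E=d["extrinsics"]
    r=E[:3,:3]@np.array([(u-d["cx"])/f,-(v-d["cy"])/f,-1]);o=E[:3,3]
    return o+r*(h-o[2])/r[2]
def blobs(d,W,box,zlo,zhi,minpx=15):
    """bounding-circle centres of connected regions in a pixel box and height band"""
    u0,u1,v0,v1=box;m=np.zeros(W.shape[:2],np.uint8)
    m[v0:v1,u0:u1]=((W[...,2]>zlo)&(W[...,2]<zhi))[v0:v1,u0:u1]
    n,l,s,c=cv2.connectedComponentsWithStats(m)
    out=[]
    for i in range(1,n):
        if s[i,4]>=minpx:
            p=W[l==i];out.append((s[i,4],p.mean(0).round(4).tolist(),((p.min(0)+p.max(0))/2).round(4).tolist(),np.ptp(p,axis=0).round(4).tolist()))
    return out
E
python3 - <<'E'
import numpy as np,cv2
from h import *
d=dict(np.load("pics/top0.npz"));W=cloud(d)
for n,b,lo,hi in [("bench",(240,260,250,270),-.02,.02),("bottle",(110,170,205,260),.09,.14),("pan",(110,170,205,255),.055,.07),("house",(105,185,195,290),.03,.056),("mat",(200,255,185,245),.004,.015),("tray rim",(275,350,180,262),.016,.026),("tray floor",(275,350,180,262),.005,.015),("tin",(275,350,180,262),.034,.05),("smallc",(275,350,180,262),.028,.045),("plate",(370,445,195,270),.088,.0965),("flange",(370,445,195,270),.0965,.106),("cruc",(370,445,195,270),.12,.146),("knob",(370,445,195,270),.144,.16),("beaker",(230,270,140,175),.05,.12)]:
    print(n,*blobs(d,W,b,lo,hi),sep="\n  ")
cv2.imwrite("pics/crop.png",cv2.resize(d["image"][140:290,80:450,::-1],None,fx=2.1,fy=2.1,interpolation=2))
E
```

```text
bench
  (np.int32(400), [0.4126, 0.0754, -0.0001], [0.4126, 0.0754, 0.0005], [0.0635, 0.0642, 0.02])
bottle
  (np.int32(124), [0.5165, 0.4092, 0.1149], [0.5171, 0.4117, 0.1125], [0.0338, 0.0335, 0.0413])
pan
  (np.int32(822), [0.5175, 0.4145, 0.0614], [0.5193, 0.4144, 0.0624], [0.1119, 0.1149, 0.0148])
house
  (np.int32(2828), [0.4736, 0.4094, 0.0462], [0.4855, 0.414, 0.043], [0.2305, 0.1822, 0.0259])
mat
  (np.int32(1369), [0.5587, 0.149, 0.0082], [0.56, 0.1536, 0.0095], [0.1413, 0.1485, 0.0109])
tray rim
  (np.int32(17), [0.6358, -0.2103, 0.0219], [0.6327, -0.2063, 0.0206], [0.011, 0.0412, 0.0089])
  (np.int32(17), [0.6296, -0.0508, 0.0211], [0.6293, -0.0511, 0.0209], [0.0053, 0.0464, 0.0091])
  (np.int32(36), [0.5473, -0.2285, 0.0209], [0.5484, -0.2277, 0.0208], [0.0852, 0.0101, 0.0092])
  (np.int32(16), [0.5611, -0.0309, 0.0213], [0.5609, -0.0308, 0.0202], [0.0458, 0.0033, 0.0083])
  (np.int32(15), [0.4756, -0.0353, 0.0201], [0.4744, -0.0355, 0.0213], [0.0422, 0.0051, 0.0075])
  (np.int32(20), [0.4381, -0.2282, 0.0202], [0.4415, -0.2223, 0.0206], [0.0251, 0.0272, 0.0086])
  (np.i
[... 688 characters left out ...]
plate
  (np.int32(1568), [0.4906, -0.412, 0.0932], [0.4871, -0.4143, 0.0923], [0.1737, 0.17, 0.0084])
flange
  (np.int32(850), [0.4898, -0.4138, 0.0996], [0.4896, -0.4121, 0.1012], [0.1908, 0.1903, 0.0094])
  (np.int32(16), [0.4948, -0.374, 0.0982], [0.4961, -0.3751, 0.0987], [0.0121, 0.031, 0.0043])
  (np.int32(17), [0.4724, -0.373, 0.098], [0.4758, -0.3748, 0.0984], [0.022, 0.0299, 0.0036])
cruc
  (np.int32(178), [0.495, -0.4155, 0.1393], [0.4958, -0.419, 0.1339], [0.0418, 0.0447, 0.0242])
knob
  (np.int32(19), [0.4934, -0.4195, 0.1488], [0.4928, -0.4216, 0.1497], [0.0118, 0.0209, 0.0101])
beaker
  (np.int32(180), [0.752, 0.0664, 0.0806], [0.7435, 0.0666, 0.0757], [0.0689, 0.0697, 0.0493])
```

View pics/crop.png

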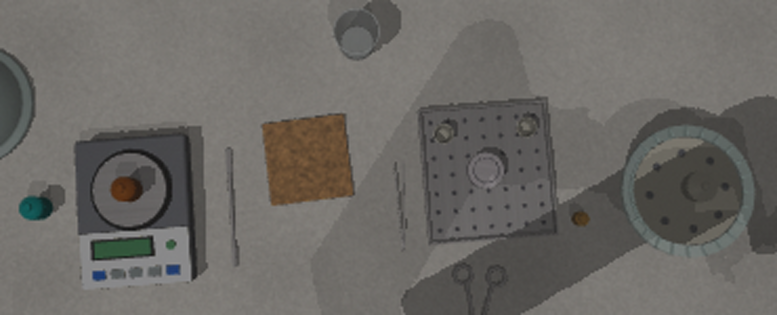

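Request:
drive_tool(
  plan=[
    [0,0,0,0,0,7.54,1],
    [0,0,0,0,0,7.54,1],
    [0,0,0,0,0,7.54,1],
    [0.036,-0.0227,0,0,0,0,1],
    [0.036,-0.0227,0,0,0,0,1],
    [0.036,-0.0227,0,0,0,0,1],
    [0.036,-0.0227,0,0,0,0,1],
    [0.036,-0.0227,0,0,0,0,1],
    [0.036,-0.0227,0,0,0,0,1],
    [0.036,-0.0227,0,0,0,0,1],
  ],
  newtons=30,
)

```text
t: 1.1
tcp_pos: [0.4935, -0.4166, 0.2448]
tool_rot: [1.0, -0.0, -0.0, -0.0]
force: [-0.3, -1.4, -1.1]
finger_gap: 1.002
gripper_force: 0.0
```

Request:
drive_tool(
  plan=[
    [0,0,0,0,0,0,1],
    [0,0,0,0,0,0,1],
  ],
)

```text
t: 1.3
tcp_pos: [0.4929, -0.4169, 0.2447]
tool_rot: [1.0, 0.001, -0.001, -0.0]
force: [-0.2, -0.4, -0.3]
finger_gap: 0.998
gripper_force: 0.0
```

```bash
cat >> h.py <<'E'
def wrist(manip):
    s=manip.sense();d=manip.snapshot("wrist");d["pos"]=s["tcp_pos"];d["rot"]=s["tool_rot"];return d
def wray(d,u,v,h):
    from scipy.spatial.transform import Rotation as R
    f=d["image"].shape[0]/2/np.tan(np.radians(float(d["fov_y"]))/2)
    x,y=u-d["cx"],v-d["cy"];r=np.hypot(x,y)+1e-9;t=r/f
    c=np.array([np.sin(t)*x/r,-np.sin(t)*y/r,-np.cos(t)]);T=R.from_quat(d["rot"]).as_matrix();M=d["mount"]
    o=T@M[:3,3]+d["pos"];w=T@M[:3,:3]@c
    return o+w*(h-o[2])/w[2]
E
python3 - <<'E'
from station import manip
from h import *
d=wrist(manip);s=manip.sense();print(s["t"],s["tcp_pos"],s["tool_rot"],s["q"])
np.savez("pics/w1.npz",**d);cv2.imwrite("pics/w1.png",d["image"][:,:,::-1]);print(d["mount"].round(3).tolist(),d["fov_y"])
d=manip.snapshot("top");np.savez("pics/top1.npz",**d);W=cloud(d)
for n,b,lo,hi in [("tin",(275,350,180,262),.034,.05),("bottle",(110,170,205,260),.09,.14)]: print(n,blobs(d,W,b,lo,hi,50))
E
```

```text
1.35 [ 0.49205972 -0.41773733  0.24477387] [ 9.99999681e-01  4.15671789e-04 -6.39139635e-04 -2.38153707e-04] [-8.76414249e-01  5.56714383e-01  1.37765384e+00 -7.25082555e-04
  1.20840824e+00  6.93808183e-01]
[[-0.0, 0.954, 0.301, 0.078], [1.0, 0.0, -0.0, -0.0], [-0.0, 0.301, -0.954, -0.129], [0.0, 0.0, 0.0, 1.0]] 65.70646984690485
tin [(np.int32(233), [0.5319, -0.1262, 0.0403], [0.5324, -0.127, 0.0403], [0.0548, 0.0522, 0.0124])]
bottle [(np.int32(125), [0.5161, 0.409, 0.1152], [0.517, 0.4115, 0.113], [0.034, 0.0334, 0.0454])]
```

View pics/w1.png

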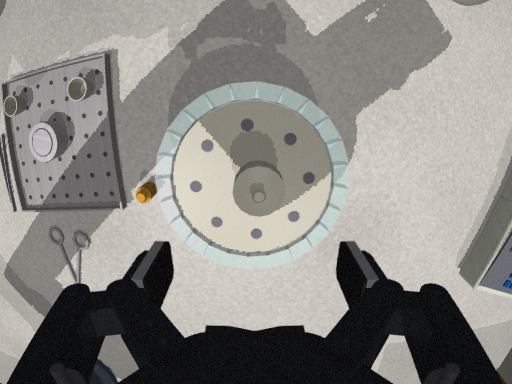

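Wrist view: crucible knob at (259,195), flange spanning columns 155–350 and rows 81–271, fingers at both sides clear.

Run:
```python
from h import *
d=dict(np.load("pics/w1.npz"))
print("knob",wray(d,259,195,.152))
e=[wray(d,*p,.099) for p in((155,176),(350,176),(253,81),(253,271))]
print("flange",np.mean(e[:2],0),np.mean(e[2:],0),e[0]-e[1],e[2]-e[3])
```

```text
knob [ 0.49577614 -0.420595    0.152     ]
flange [ 0.49758046 -0.41493523  0.099     ] [ 0.48839126 -0.41558677  0.099     ] [-0.00042489  0.19350015  0.        ] [0.19648066 0.00020838 0.        ]
```

Request:
drive_tool(
  plan=[
    [0.002,0.002,0.025,0,0,0,1],
    [0,0,0.03,0,0,0,1],
    [0,0,0.03,0,0,0,1],
    [0,0,0.025,0,0,0,1],
    [0,0,0.018,0,0,0,1],
    [0,0,0,0,0,0,1],
    [0,0,0,0,0,0,1],
  ],
)

```text
t: 2.1
tcp_pos: [0.4935, -0.4211, 0.1174]
tool_rot: [1.0, -0.001, -0.0, -0.0]
force: [-0.5, -0.8, 0.0]
finger_gap: 0.997
gripper_force: 0.0
```

Request:
drive_tool(
  plan=[
    [0,0,0,0,0,0,-1],
    [0,0,0,0,0,0,-1],
    [0,0,0,0,0,0,-1],
    [0,0,0,0,0,0,-1],
    [0,0,0,0,0,0,-1],
    [0,0,0,0,0,0,-1],
    [0,0,0,0,0,0,-1],
    [0,0,0,0,0,0,-1],
  ],
  newtons=30,
)

```text
t: 2.9
tcp_pos: [0.4949, -0.4206, 0.1187]
tool_rot: [1.0, 0.0, 0.001, 0.001]
force: [-1.8, 0.6, 5.4]
finger_gap: 0.506
gripper_force: 30.7
```

Request:
drive_tool(
  plan=[
    [0,0,-0.005,0,0,0,-1],
    [0,0,-0.025,0,0,0,-1],
    [0,0,-0.035,0,0,0,-1],
    [0,0,-0.035,0,0,0,-1],
    [0,0,0,0,0,0,-1],
    [0,0,0,0,0,0,-1],
  ],
)

```text
t: 3.5
tcp_pos: [0.4945, -0.4199, 0.218]
tool_rot: [1.0, 0.0, 0.0, 0.001]
force: [-0.7, 0.2, -0.8]
finger_gap: 0.509
gripper_force: 30.7
```

Run:
```python
from station import manip
from h import *
d=wrist(manip);s=manip.sense();print(s["t"],s["tcp_pos"],s["force"],s["finger_gap"])
np.savez("pics/w2.npz",**d);cv2.imwrite("pics/w2.png",d["image"][:,:,::-1])
```

```text
3.55 [ 0.4939261  -0.41922853  0.21660924] [-0.25382845  0.50746033 -1.58863138] 0.50779151308218
```

View pics/w2.png

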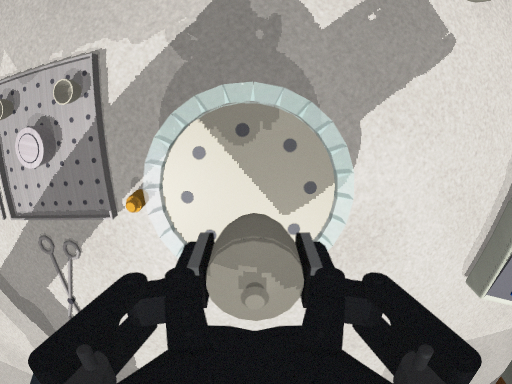

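The crucible hangs upright between the pads (knob at (255,297)) and the plate is empty. Now I carry it to the mat.

Request:
drive_tool(
  plan=[
    [0.0047,-0.0408,0,0,0,0,-1],
    [0.0047,-0.0408,0,0,0,0,-1],
    [0.0047,-0.0408,0,0,0,0,-1],
    [0.0047,-0.0408,0,0,0,0,-1],
    [0.0047,-0.0408,0,0,0,0,-1],
    [0.0047,-0.0408,0,0,0,0,-1],
    [0.0047,-0.0408,0,0,0,0,-1],
    [0.0047,-0.0408,0,0,0,0,-1],
    [0.0047,-0.0408,0,0,0,0,-1],
    [0.0047,-0.0408,0,0,0,0,-1],
  ],
)

```text
t: 4.55
tcp_pos: [0.54, -0.01, 0.2154]
tool_rot: [1.0, -0.0, -0.002, -0.001]
force: [0.4, -1.1, -0.5]
finger_gap: 0.507
gripper_force: 30.8
```

Request:
drive_tool(
  plan=[
    [0.0047,-0.0408,0,0,0,0,-1],
    [0.0047,-0.0408,0,0,0,0,-1],
    [0.0047,-0.0408,0,0,0,0,-1],
    [0.0047,-0.0408,0,0,0,0,-1],
    [0,0,0.03,0,0,0,-1],
    [0,0,0.04,0,0,0,-1],
    [0,0,0.04,0,0,0,-1],
    [0,0,0.03,0,0,0,-1],
    [0,0,0.02,0,0,0,-1],
    [0,0,0,0,0,0,-1],
  ],
)

```text
t: 5.55
tcp_pos: [0.5561, 0.1509, 0.0526]
tool_rot: [1.0, -0.0, -0.005, 0.0]
force: [-0.6, -0.1, -0.3]
finger_gap: 0.506
gripper_force: 30.8
```

Request:
drive_tool(
  plan=[
    [0,0,0.01,0,0,0,-1],
    [0,0,0.006,0,0,0,-1],
    [0,0,0.003,0,0,0,-1],
    [0,0,0.002,0,0,0,-1],
    [0,0,0,0,0,0,-1],
    [0,0,0,0,0,0,-1],
  ],
)

```text
t: 6.15
tcp_pos: [0.5605, 0.1513, 0.0368]
tool_rot: [1.0, 0.0, 0.0, -0.0]
force: [-0.6, 0.5, -0.7]
finger_gap: 0.509
gripper_force: 30.8
```

Request:
drive_tool(
  plan=[
    [0,0,0.001,0,0,0,-1],
    [0,0,0.001,0,0,0,-1],
    [0,0,0.001,0,0,0,-1],
    [0,0,0,0,0,0,-1],
    [0,0,0,0,0,0,-1],
  ],
)

```text
t: 6.65
tcp_pos: [0.5602, 0.1512, 0.0332]
tool_rot: [1.0, -0.0, -0.0, -0.0]
force: [0.2, 0.4, -0.9]
finger_gap: 0.507
gripper_force: 30.8
```

Request:
drive_tool(
  plan=[
    [0,0,0.001,0,0,0,-1],
    [0,0,0,0,0,0,-1],
    [0,0,0.001,0,0,0,-1],
    [0,0,0,0,0,0,-1],
    [0,0,0,0,0,0,-1],
  ],
)

```text
t: 7.15
tcp_pos: [0.5603, 0.1513, 0.0326]
tool_rot: [1.0, 0.0, 0.0, 0.0]
force: [-2.8, -0.4, 9.1]
finger_gap: 0.508
gripper_force: 31.6
```

Request:
drive_tool(
  plan=[
    [0,0,0,0,0,0,0.6],
    [0,0,0,0,0,0,1],
    [0,0,0,0,0,0,1],
    [0,0,0,0,0,0,1],
    [0,0,0,0,0,0,1],
    [0,0,-0.01,0,0,0,1],
    [0,0,-0.03,0,0,0,1],
    [0,0,-0.04,0,0,0,1],
    [0,0,-0.05,0,0,0,1],
    [0,0,0,0,0,0,1],
  ],
)

```text
t: 8.15
tcp_pos: [0.5649, 0.1517, 0.1686]
tool_rot: [1.0, 0.0, 0.007, -0.001]
force: [0.2, -0.4, 1.0]
finger_gap: 0.997
gripper_force: 0.0
```

Request:
drive_tool(
  plan=[
    [-0.004,0.0397,0,0,0,0,1],
    [-0.004,0.0397,0,0,0,0,1],
    [-0.004,0.0397,0,0,0,0,1],
    [-0.004,0.0397,0,0,0,0,1],
    [-0.004,0.0397,0,0,0,0,1],
    [-0.004,0.0397,0,0,0,0,1],
    [-0.004,0.0397,0,0,0,0,1],
    [0,0,0,0,0,0,1],
    [0,0,0,0,0,0,1],
  ],
)

```text
t: 9.05
tcp_pos: [0.5318, -0.1273, 0.1613]
tool_rot: [1.0, -0.001, -0.0, -0.0]
force: [-0.5, 0.5, 0.4]
finger_gap: 1.003
gripper_force: 0.0
```

Run:
```python
from station import manip
from h import *
d=wrist(manip);s=manip.sense();print(s["t"],s["tcp_pos"],s["force"],s["finger_gap"])
np.savez("pics/w3.npz",**d);cv2.imwrite("pics/w3.png",d["image"][:,:,::-1])
d=manip.snapshot("top");W=cloud(d)
for n,b,lo,hi in [("cruc",(200,255,185,245),.045,.06),("knob",(200,255,185,245),.058,.075)]: print(n,blobs(d,W,b,lo,hi,5))
```

```text
9.1 [ 0.5316959  -0.12626539  0.16123341] [0.27226573 0.75694831 0.42124803] 0.9996436449841773
cruc [(np.int32(128), [0.5604, 0.1517, 0.054], [0.5608, 0.1511, 0.053], [0.0394, 0.042, 0.0137])]
knob [(np.int32(16), [0.5602, 0.1495, 0.0629], [0.5601, 0.147, 0.0665], [0.0194, 0.0159, 0.0166])]
```

View pics/w3.png

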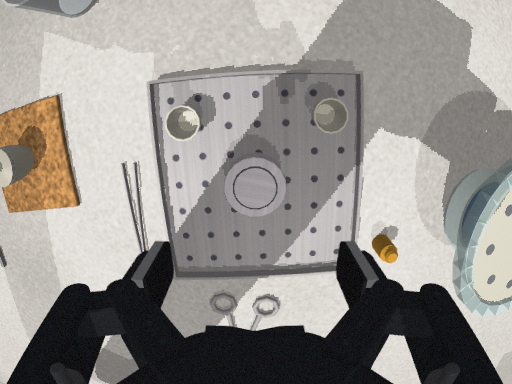

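Wrist view: tin top centre at (255,185), tray rim corners at about (151,82), (361,72), (354,269), (176,277), and the crucible is standing on the mat.

Run:
```python
from h import *
d=dict(np.load("pics/w3.npz"))
print("tin",wray(d,255,187,.04))
e=np.array([wray(d,*p,.022) for p in((151,82),(361,72),(354,269),(176,277))]);print(e,e.mean(0))
t=dict(np.load("pics/top1.npz"));g=cv2.cvtColor(t["image"],cv2.COLOR_RGB2GRAY)
e=np.array([ray(t,*p,.022) for p in((280.5,191),(340,187),(345.5,250),(285.5,256))]);print(e,e.mean(0))
```

```text
tin [ 0.53252167 -0.1278845   0.04      ]
[[ 0.62860257 -0.03239464  0.022     ]
 [ 0.63781385 -0.22587662  0.022     ]
 [ 0.43170887 -0.23761778  0.022     ]
 [ 0.42302439 -0.04012147  0.022     ]] [ 0.53028742 -0.13400263  0.022     ]
[[ 0.63309144 -0.03317324  0.022     ]
 [ 0.64046715 -0.22924946  0.022     ]
 [ 0.43466321 -0.23608581  0.022     ]
 [ 0.42111397 -0.04142953  0.022     ]] [ 0.53233394 -0.13498451  0.022     ]
```

Request:
drive_tool(
  plan=[
    [0.001,0,0.025,0,0,0,1],
    [0,0,0.035,0,0,0,1],
    [0,0,0.035,0,0,0,1],
    [0,0,0.025,0,0,0,1],
    [0,0,0.013,0,0,0,1],
    [0,0,0,0,0,0,1],
    [0,0,0,0,0,0,1],
  ],
)

```text
t: 9.85
tcp_pos: [0.5338, -0.1261, 0.0289]
tool_rot: [1.0, 0.001, 0.0, 0.0]
force: [0.1, 0.5, -1.2]
finger_gap: 1.0
gripper_force: 0.0
```

Request:
drive_tool(
  plan=[
    [0,0,0,0,0,0,-1],
    [0,0,0,0,0,0,-1],
    [0,0,0,0,0,0,-1],
    [0,0,0,0,0,0,-1],
    [0,0,0,0,0,0,-1],
    [0,0,0,0,0,0,-1],
    [0,0,0,0,0,0,-1],
  ],
)

```text
t: 10.55
tcp_pos: [0.534, -0.127, 0.0298]
tool_rot: [1.0, -0.0, 0.001, 0.0]
force: [-0.2, 1.2, 5.5]
finger_gap: 0.645
gripper_force: 31.2
```

Request:
drive_tool(
  plan=[
    [0,0,-0.005,0,0,0,-1],
    [0,0,-0.025,0,0,0,-1],
    [0,0,-0.04,0,0,0,-1],
    [0,0,-0.04,0,0,0,-1],
    [0,0,-0.04,0,0,0,-1],
    [0,0,-0.01,0,0,0,-1],
    [0,0,0,0,0,0,-1],
    [0,0,0,0,0,0,-1],
  ],
)

```text
t: 11.35
tcp_pos: [0.5322, -0.1263, 0.1875]
tool_rot: [1.0, -0.0, -0.001, -0.0]
force: [-0.6, -1.1, -0.6]
finger_gap: 0.646
gripper_force: 32.1
```

Request:
drive_tool(
  plan=[
    [-0.0054,0.036,0,0,0,0,-1],
    [-0.0054,0.036,0,0,0,0,-1],
    [-0.0054,0.036,0,0,0,0,-1],
    [-0.0054,0.036,0,0,0,0,-1],
    [-0.0054,0.036,0,0,0,0,-1],
    [-0.0054,0.036,0,0,0,0,-1],
    [-0.0054,0.036,0,0,0,0,-1],
    [-0.0054,0.036,0,0,0,0,-1],
    [0,0,0,0,0,0,-1],
    [0,0,0,0,0,0,-1],
  ],
)

```text
t: 12.35
tcp_pos: [0.4886, -0.4144, 0.1855]
tool_rot: [1.0, -0.001, -0.002, -0.002]
force: [0.7, 0.1, -0.7]
finger_gap: 0.644
gripper_force: 32.1
```

Request:
drive_tool(
  plan=[
    [0,0,0.02,0,0,0,-1],
    [0,0,0.025,0,0,0,-1],
    [0,0,0.015,0,0,0,-1],
    [0,0,0.008,0,0,0,-1],
    [0,0,0.003,0,0,0,-1],
    [0,0,0,0,0,0,-1],
    [0,0,0,0,0,0,-1],
  ],
)

```text
t: 13.05
tcp_pos: [0.4905, -0.4151, 0.1182]
tool_rot: [1.0, 0.0, 0.001, 0.001]
force: [-0.1, 0.8, -0.3]
finger_gap: 0.643
gripper_force: 32.1
```

Request:
drive_tool(
  plan=[
    [0,0,0.001,0,0,0,-1],
    [0,0,0.001,0,0,0,-1],
    [0,0,0.001,0,0,0,-1],
    [0,0,0,0,0,0,-1],
    [0,0,0,0,0,0,-1],
  ],
)

```text
t: 13.55
tcp_pos: [0.49, -0.4147, 0.1143]
tool_rot: [1.0, -0.0, 0.0, -0.0]
force: [-0.8, 0.6, -0.5]
finger_gap: 0.645
gripper_force: 32.1
```

Request:
drive_tool(
  plan=[
    [0,0,0.001,0,0,0,-1],
    [0,0,0,0,0,0,-1],
    [0,0,0.0005,0,0,0,-1],
    [0,0,0,0,0,0,-1],
    [0,0,0,0,0,0,-1],
  ],
)

```text
t: 14.05
tcp_pos: [0.49, -0.4148, 0.1139]
tool_rot: [1.0, 0.0, 0.0, 0.0]
force: [-2.5, 1.3, 6.0]
finger_gap: 0.64
gripper_force: 32.8
```

Request:
drive_tool(
  plan=[
    [0,0,0,0,0,0,0.8],
    [0,0,0,0,0,0,1],
    [0,0,0,0,0,0,1],
    [0,0,0,0,0,0,1],
    [0,0,0,0,0,0,1],
    [0,0,-0.01,0,0,0,1],
    [0,0,-0.02,0,0,0,1],
    [0,0,-0.04,0,0,0,1],
    [0,0,-0.04,0,0,0,1],
    [0,0,0,0,0,0,1],
  ],
)

```text
t: 15.05
tcp_pos: [0.4928, -0.4178, 0.2303]
tool_rot: [1.0, 0.0, 0.005, 0.005]
force: [1.0, -0.5, 0.0]
finger_gap: 1.0
gripper_force: 0.0
```

Request:
drive_tool(
  plan=[
    [0.00135,-0.04125,0,0,0,0,1],
    [0.00135,-0.04125,0,0,0,0,1],
    [0.00135,-0.04125,0,0,0,0,1],
    [0.00135,-0.04125,0,0,0,0,1],
    [0.00135,-0.04125,0,0,0,0,1],
    [0.00135,-0.04125,0,0,0,0,1],
    [0.00135,-0.04125,0,0,0,0,1],
    [0.00135,-0.04125,0,0,0,0,1],
    [0.00135,-0.04125,0,0,0,0,1],
    [0.00135,-0.04125,0,0,0,0,1],
  ],
)

```text
t: 16.05
tcp_pos: [0.5033, -0.0006, 0.2232]
tool_rot: [1.0, -0.0, 0.0, 0.0]
force: [0.3, -0.0, 0.5]
finger_gap: 1.005
gripper_force: 0.0
```

Request:
drive_tool(
  plan=[
    [0.00135,-0.04125,0,0,0,0,1],
    [0.00135,-0.04125,0,0,0,0,1],
    [0.00135,-0.04125,0,0,0,0,1],
    [0.00135,-0.04125,0,0,0,0,1],
    [0.00135,-0.04125,0,0,0,0,1],
    [0.00135,-0.04125,0,0,0,0,1],
    [0.00135,-0.04125,0,0,0,0,1],
    [0.00135,-0.04125,0,0,0,0,1],
    [0.00135,-0.04125,0,0,0,0,1],
    [0.00135,-0.04125,0,0,0,0,1],
  ],
)

```text
t: 17.05
tcp_pos: [0.5166, 0.412, 0.223]
tool_rot: [1.0, 0.0, 0.0, 0.0]
force: [0.2, 0.2, 0.2]
finger_gap: 1.003
gripper_force: 0.0
```

Request:
drive_tool(
  plan=[
    [0,0,0,0,0,0,1],
    [0,0,0,0,0,0,1],
  ],
)

```text
t: 17.25
tcp_pos: [0.5163, 0.411, 0.2225]
tool_rot: [1.0, 0.001, -0.0, 0.0]
force: [-0.1, 0.2, 0.5]
finger_gap: 1.001
gripper_force: 0.0
```

Run:
```python
from station import manip
from h import *
d=wrist(manip);s=manip.sense();print(s["t"],s["tcp_pos"],s["force"],s["finger_gap"])
np.savez("pics/w4.npz",**d);cv2.imwrite("pics/w4.png",d["image"][:,:,::-1])
d=manip.snapshot("top");W=cloud(d);np.savez("pics/top2.npz",**d)
for n,b,lo,hi in [("tin",(370,445,195,270),.115,.13),("plate+fl",(370,445,195,270),.088,.106)]: print(n,blobs(d,W,b,lo,hi,50))
```

```text
17.3 [0.51646465 0.40988828 0.22249522] [-0.85575087  0.38800717  0.02073433] 0.9993420005220115
tin [(np.int32(271), [0.4886, -0.4125, 0.1241], [0.488, -0.4133, 0.1229], [0.0546, 0.0551, 0.014])]
plate+fl [(np.int32(2806), [0.4901, -0.4121, 0.0958], [0.4896, -0.412, 0.097], [0.1906, 0.1925, 0.018])]
```

View pics/w4.png

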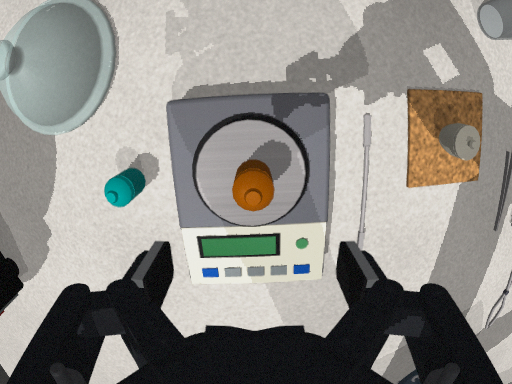

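The tin stands on the desiccator within 2 mm of centre. Wrist view: bottle knob at (254,197), pan spanning columns 193–309 and rows 113–227; the turquoise look-alike at (124,188) is clear.

Run:
```python
from h import *
d=dict(np.load("pics/w4.npz"))
print("knob",wray(d,254,197,.13),"teal",wray(d,118,197,.068))
e=[wray(d,*p,.062) for p in((193,170),(309,170),(251,113),(251,227))]
print("pan",np.mean(e[:2],0),np.mean(e[2:],0),e[0]-e[1],e[2]-e[3])
```

```text
knob [0.51764795 0.4111198  0.13      ] teal [0.49549748 0.55890422 0.068     ]
pan [0.52314646 0.41425656 0.062     ] [0.52004476 0.41418541 0.062     ] [-0.00013641  0.11782188  0.        ] [ 0.11953737 -0.00012093  0.        ]
```

Request:
drive_tool(
  plan=[
    [0.001,0,0.025,0,0,0,1],
    [0,0,0.035,0,0,0,1],
    [0,0,0.035,0,0,0,1],
    [0,0,0.025,0,0,0,1],
    [0,0,0.016,0,0,0,1],
    [0,0,0,0,0,0,1],
    [0,0,0,0,0,0,1],
  ],
)

```text
t: 18.05
tcp_pos: [0.5188, 0.4099, 0.0876]
tool_rot: [1.0, -0.0, 0.0, -0.0]
force: [0.2, -0.4, 0.5]
finger_gap: 1.001
gripper_force: 0.0
```

Request:
drive_tool(
  plan=[
    [0,0,0,0,0,0,-1],
    [0,0,0,0,0,0,-1],
    [0,0,0,0,0,0,-1],
    [0,0,0,0,0,0,-1],
    [0,0,0,0,0,0,-1],
    [0,0,0,0,0,0,-1],
    [0,0,0,0,0,0,-1],
    [0,0,0,0,0,0,-1],
  ],
)

```text
t: 18.85
tcp_pos: [0.5185, 0.4108, 0.088]
tool_rot: [1.0, 0.0, 0.001, -0.0]
force: [-1.4, -1.0, 6.1]
finger_gap: 0.413
gripper_force: 30.1
```

Request:
drive_tool(
  plan=[
    [0,0,-0.005,0,0,0,-1],
    [0,0,-0.025,0,0,0,-1],
    [0,0,-0.04,0,0,0,-1],
    [0,0,-0.04,0,0,0,-1],
    [0,0,-0.02,0,0,0,-1],
    [0,0,0,0,0,0,-1],
    [0,0,0,0,0,0,-1],
  ],
)

```text
t: 19.55
tcp_pos: [0.5173, 0.4099, 0.2161]
tool_rot: [1.0, 0.0, -0.001, 0.0]
force: [-0.6, -0.3, -0.9]
finger_gap: 0.416
gripper_force: 30.1
```

Request:
drive_tool(
  plan=[
    [0.00105,0.0417,0,0,0,0,-1],
    [0.00105,0.0417,0,0,0,0,-1],
    [0.00105,0.0417,0,0,0,0,-1],
    [0.00105,0.0417,0,0,0,0,-1],
    [0.00105,0.0417,0,0,0,0,-1],
    [0.00105,0.0417,0,0,0,0,-1],
    [0.00105,0.0417,0,0,0,0,-1],
    [0.00105,0.0417,0,0,0,0,-1],
    [0.00105,0.0417,0,0,0,0,-1],
    [0.00105,0.0417,0,0,0,0,-1],
  ],
)

```text
t: 20.55
tcp_pos: [0.5267, -0.008, 0.2144]
tool_rot: [1.0, -0.0, -0.003, -0.001]
force: [0.3, -0.4, -0.5]
finger_gap: 0.412
gripper_force: 30.3
```

Request:
drive_tool(
  plan=[
    [0.00105,0.0417,0,0,0,0,-1],
    [0.00105,0.0417,0,0,0,0,-1],
    [0.00105,0.0417,0,0,0,0,-1],
    [0,0,0,0,0,0,-1],
    [0,0,0,0,0,0,-1],
  ],
)

```text
t: 21.05
tcp_pos: [0.5302, -0.1321, 0.2146]
tool_rot: [1.0, -0.001, -0.002, -0.001]
force: [-0.2, 0.2, -0.8]
finger_gap: 0.409
gripper_force: 30.4
```

Request:
drive_tool(
  plan=[
    [0,0,0.025,0,0,0,-1],
    [0,0,0.04,0,0,0,-1],
    [0,0,0.04,0,0,0,-1],
    [0,0,0.035,0,0,0,-1],
    [0,0,0.02,0,0,0,-1],
    [0,0,0.01,0,0,0,-1],
    [0,0,0.004,0,0,0,-1],
    [0,0,0,0,0,0,-1],
    [0,0,0,0,0,0,-1],
  ],
)

```text
t: 21.95
tcp_pos: [0.5323, -0.1317, 0.0437]
tool_rot: [1.0, 0.0, 0.001, 0.0]
force: [0.4, -0.2, -0.2]
finger_gap: 0.412
gripper_force: 30.4
```

Request:
drive_tool(
  plan=[
    [0,0,0.003,0,0,0,-1],
    [0,0,0.002,0,0,0,-1],
    [0,0,0.001,0,0,0,-1],
    [0,0,0.001,0,0,0,-1],
    [0,0,0,0,0,0,-1],
    [0,0,0,0,0,0,-1],
  ],
)

```text
t: 22.55
tcp_pos: [0.5317, -0.1319, 0.036]
tool_rot: [1.0, -0.0, 0.0, 0.0]
force: [-0.3, 0.4, 1.6]
finger_gap: 0.416
gripper_force: 30.6
```

Request:
drive_tool(
  plan=[
    [0,0,0.001,0,0,0,-1],
    [0,0,0,0,0,0,-1],
    [0,0,0,0,0,0,-1],
  ],
)

```text
t: 22.85
tcp_pos: [0.5317, -0.1319, 0.0359]
tool_rot: [1.0, 0.0, 0.0, 0.0]
force: [-1.7, 0.5, 9.5]
finger_gap: 0.411
gripper_force: 31.3
```

Request:
drive_tool(
  plan=[
    [0,0,0,0,0,0,0.6],
    [0,0,0,0,0,0,1],
    [0,0,0,0,0,0,1],
    [0,0,0,0,0,0,1],
    [0,0,0,0,0,0,1],
    [0,0,-0.01,0,0,0,1],
    [0,0,-0.03,0,0,0,1],
    [0,0,-0.045,0,0,0,1],
    [0,0,-0.045,0,0,0,1],
    [0,0,0,0,0,0,1],
  ],
)

```text
t: 23.85
tcp_pos: [0.5355, -0.1334, 0.1713]
tool_rot: [1.0, 0.0, 0.006, 0.003]
force: [1.6, -1.0, 0.3]
finger_gap: 1.001
gripper_force: 0.0
```

Request:
drive_tool(
  plan=[
    [0.0041,-0.0404,0,0,0,0,1],
    [0.0041,-0.0404,0,0,0,0,1],
    [0.0041,-0.0404,0,0,0,0,1],
    [0.0041,-0.0404,0,0,0,0,1],
    [0.0041,-0.0404,0,0,0,0,1],
    [0.0041,-0.0404,0,0,0,0,1],
    [0.0041,-0.0404,0,0,0,0,1],
    [0,0,0,0,0,0,1],
    [0,0,0,0,0,0,1],
  ],
)

```text
t: 24.75
tcp_pos: [0.5597, 0.1518, 0.1645]
tool_rot: [1.0, 0.001, -0.0, 0.0]
force: [-0.6, -0.7, -0.9]
finger_gap: 1.006
gripper_force: 0.0
```

Run:
```python
from station import manip
from h import *
d=wrist(manip);s=manip.sense();print(s["t"],s["tcp_pos"],s["force"],s["finger_gap"])
np.savez("pics/w5.npz",**d);cv2.imwrite("pics/w5.png",d["image"][:,:,::-1])
d=manip.snapshot("top");W=cloud(d);np.savez("pics/top3.npz",**d)
for n,b,lo,hi in [("bottle",(275,350,180,262),.05,.09),("smallc",(275,350,180,262),.028,.045),]: print(n,blobs(d,W,b,lo,hi,10))
```

```text
24.8 [0.55977161 0.1507875  0.16449181] [-0.41951825 -0.2831866  -0.08924997] 0.9999765750789967
bottle [(np.int32(100), [0.53, -0.1297, 0.0656], [0.5297, -0.1304, 0.0676], [0.0322, 0.0329, 0.0258])]
smallc [(np.int32(12), [0.6006, -0.1836, 0.037], [0.5973, -0.1871, 0.0385], [0.026, 0.0173, 0.0108]), (np.int32(12), [0.5936, -0.2038, 0.0354], [0.5953, -0.2027, 0.0346], [0.023, 0.011, 0.0132]), (np.int32(17), [0.5958, -0.0698, 0.0364], [0.5911, -0.065, 0.0348], [0.0265, 0.026, 0.0133])]
```

View pics/w5.png

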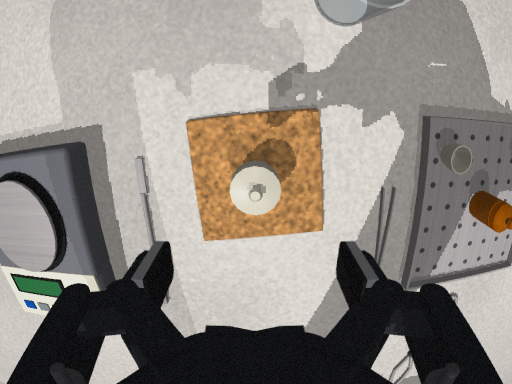

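The bottle stands upright mid-tray (0.530, −0.131). The crucible knob is at (256,195), straight ahead between the fingers.

Request:
drive_tool(
  plan=[
    [0,0,0.025,0,0,0,1],
    [0,0,0.035,0,0,0,1],
    [0,0,0.035,0,0,0,1],
    [0,0,0.025,0,0,0,1],
    [0,0,0.011,0,0,0,1],
    [0,0,0,0,0,0,1],
    [0,0,0,0,0,0,1],
  ],
)

```text
t: 25.55
tcp_pos: [0.5612, 0.1503, 0.0346]
tool_rot: [1.0, -0.001, 0.001, -0.0]
force: [-0.2, 0.1, -0.7]
finger_gap: 1.004
gripper_force: 0.0
```

Request:
drive_tool(
  plan=[
    [0,0,0,0,0,0,-1],
    [0,0,0,0,0,0,-1],
    [0,0,0,0,0,0,-1],
    [0,0,0,0,0,0,-1],
    [0,0,0,0,0,0,-1],
    [0,0,0,0,0,0,-1],
    [0,0,0,0,0,0,-1],
    [0,0,0,0,0,0,-1],
  ],
)

```text
t: 26.35
tcp_pos: [0.561, 0.1512, 0.035]
tool_rot: [1.0, 0.0, 0.001, -0.0]
force: [-0.5, -0.5, 6.3]
finger_gap: 0.506
gripper_force: 30.1
```

Request:
drive_tool(
  plan=[
    [0,0,-0.005,0,0,0,-1],
    [0,0,-0.025,0,0,0,-1],
    [0,0,-0.04,0,0,0,-1],
    [0,0,-0.04,0,0,0,-1],
    [0,0,-0.03,0,0,0,-1],
    [0,0,0,0,0,0,-1],
    [0,0,0,0,0,0,-1],
  ],
)

```text
t: 27.05
tcp_pos: [0.5603, 0.1511, 0.1744]
tool_rot: [1.0, 0.0, 0.001, -0.0]
force: [-0.3, 0.0, -1.2]
finger_gap: 0.506
gripper_force: 30.7
```

Request:
drive_tool(
  plan=[
    [-0.0058,-0.0376,0,0,0,0,-1],
    [-0.0058,-0.0376,0,0,0,0,-1],
    [-0.0058,-0.0376,0,0,0,0,-1],
    [-0.0058,-0.0376,0,0,0,0,-1],
    [-0.0058,-0.0376,0,0,0,0,-1],
    [-0.0058,-0.0376,0,0,0,0,-1],
    [-0.0058,-0.0376,0,0,0,0,-1],
    [0,0,0,0,0,0,-1],
    [0,0,0,0,0,0,-1],
  ],
)

```text
t: 27.95
tcp_pos: [0.5181, 0.4143, 0.1713]
tool_rot: [1.0, 0.001, -0.002, 0.001]
force: [-0.0, -0.4, -0.1]
finger_gap: 0.505
gripper_force: 30.9
```

Request:
drive_tool(
  plan=[
    [0,0,0.02,0,0,0,-1],
    [0,0,0.025,0,0,0,-1],
    [0,0,0.02,0,0,0,-1],
    [0,0,0.01,0,0,0,-1],
    [0,0,0.005,0,0,0,-1],
    [0,0,0,0,0,0,-1],
    [0,0,0,0,0,0,-1],
  ],
)

```text
t: 28.65
tcp_pos: [0.5204, 0.4142, 0.0945]
tool_rot: [1.0, -0.0, 0.001, -0.0]
force: [1.0, -0.2, 0.1]
finger_gap: 0.504
gripper_force: 30.9
```

Request:
drive_tool(
  plan=[
    [0,0,0.002,0,0,0,-1],
    [0,0,0.001,0,0,0,-1],
    [0,0,0.001,0,0,0,-1],
    [0,0,0,0,0,0,-1],
    [0,0,0,0,0,0,-1],
  ],
)

```text
t: 29.15
tcp_pos: [0.5197, 0.4143, 0.0899]
tool_rot: [1.0, 0.0, 0.0, -0.0]
force: [-0.0, 0.1, -0.7]
finger_gap: 0.504
gripper_force: 30.9
```

Request:
drive_tool(
  plan=[
    [0,0,0.001,0,0,0,-1],
    [0,0,0,0,0,0,-1],
    [0,0,0,0,0,0,-1],
  ],
)

```text
t: 29.45
tcp_pos: [0.5199, 0.4143, 0.0891]
tool_rot: [1.0, 0.0, 0.0, -0.0]
force: [-0.9, -0.2, 1.6]
finger_gap: 0.506
gripper_force: 31.0
```

Touching; half a millimetre more, then release, rise and check.

Request:
drive_tool(
  plan=[
    [0,0,0.0005,0,0,0,-1],
    [0,0,0,0,0,0,-1],
    [0,0,0,0,0,0,0.6],
    [0,0,0,0,0,0,1],
    [0,0,0,0,0,0,1],
    [0,0,0,0,0,0,1],
    [0,0,0,0,0,0,1],
  ],
)

```text
t: 30.15
tcp_pos: [0.5197, 0.4141, 0.0881]
tool_rot: [1.0, -0.0, -0.0, 0.0]
force: [-0.3, -0.7, 0.9]
finger_gap: 0.996
gripper_force: 0.0
```

Request:
drive_tool(
  plan=[
    [0,0,-0.01,0,0,0,1],
    [0,0,-0.03,0,0,0,1],
    [0,0,-0.045,0,0,0,1],
    [0,0,-0.045,0,0,0,1],
    [0,0,0,0,0,0,1],
    [0,0,0,0,0,0,1],
    [0,0.03,0,0,0,0,1],
    [0,0.045,0,0,0,0,1],
    [0,0.045,0,0,0,0,1],
    [0,0.03,0,0,0,0,1],
  ],
)

```text
t: 31.15
tcp_pos: [0.5179, 0.2614, 0.2164]
tool_rot: [1.0, -0.0, -0.002, 0.001]
force: [0.4, 0.3, -0.4]
finger_gap: 1.002
gripper_force: 0.0
```

Request:
drive_tool(
  plan=[
    [0,0,0,0,0,0,1],
    [0,0,0,0,0,0,1],
    [0,0,0,0,0,0,1],
  ],
)

```text
t: 31.45
tcp_pos: [0.5194, 0.2649, 0.2176]
tool_rot: [1.0, 0.0, -0.001, -0.0]
force: [-0.4, 0.2, -1.2]
finger_gap: 1.003
gripper_force: 0.0
```

Run:
```python
from station import manip
from h import *
s=manip.sense();print(s["t"],s["tcp_pos"],s["force"])
d=manip.snapshot("top");W=cloud(d)
for n,b,lo,hi in [("cruc",(110,170,205,260),.098,.125),("tin",(370,445,195,270),.115,.13),("bottle",(275,350,180,262),.05,.09),("beaker",(230,270,140,175),.05,.12)]: print(n,blobs(d,W,b,lo,hi,10))
cv2.imwrite("pics/end.png",cv2.resize(d["image"][140:290,80:450,::-1],None,fx=2.1,fy=2.1,interpolation=2))
```

```text
31.45 [0.51941754 0.26491279 0.21756221] [-0.40066261  0.21120344 -1.21377579]
cruc []
tin [(np.int32(274), [0.4888, -0.4124, 0.1243], [0.4881, -0.4122, 0.1227], [0.0546, 0.0543, 0.014])]
bottle [(np.int32(101), [0.5298, -0.1297, 0.0651], [0.5295, -0.1304, 0.0686], [0.0319, 0.0331, 0.0296])]
beaker [(np.int32(182), [0.7521, 0.0663, 0.0805], [0.7439, 0.0665, 0.0763], [0.0694, 0.0697, 0.0493])]
```

View pics/end.png

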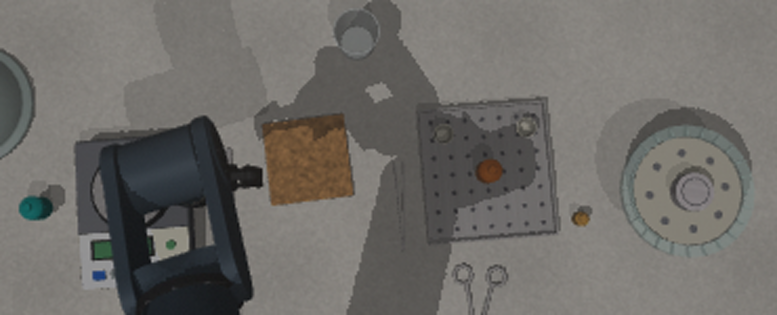

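The top view shows the bottle mid-tray (489,171) and the tin mid-plate (694,191). The arm hides the balance, so I check it from the scene camera.

Run:
```python
from station import manip
from h import *
d=manip.snapshot("scene");W=cloud(d)
for n,lo,hi in [("cruc",.095,.125),("pan",.057,.068)]: print(n,blobs(d,W,(260,345,85,160),lo,hi,10))
d=wrist(manip);cv2.imwrite("pics/w6.png",d["image"][:,:,::-1]);np.savez("pics/w6.npz",**d)
```

```text
cruc [(np.int32(102), [0.5223, 0.4079, 0.1077], [0.5197, 0.4106, 0.1073], [0.0434, 0.0464, 0.0242])]
pan [(np.int32(11), [0.4962, 0.5664, 0.0629], [0.4967, 0.5637, 0.0627], [0.0165, 0.0207, 0.0102]), (np.int32(310), [0.5231, 0.4047, 0.0623], [0.5176, 0.4145, 0.0625], [0.1103, 0.1138, 0.0109])]
```

View pics/w6.png

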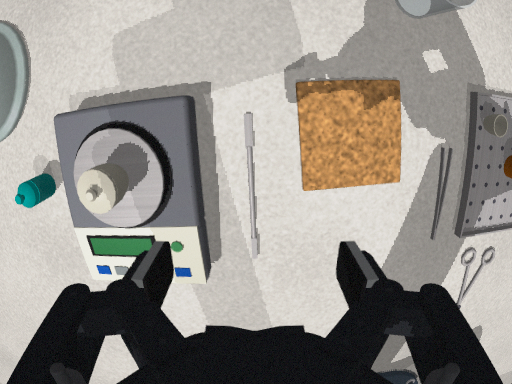

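The crucible stands upright on the pan at (105,190), about (0.519, 0.412), within a few millimetres of the pan's middle. All done; handing in.

```bash
python3 -c "
from station import manip
print(manip.sign_off())"
```

```text
the job is handed in; nothing more can be done
None
```

The job is handed in at about 31 s: the tin is in the desiccator, the lidded crucible on the balance and the weighing bottle on the oven tray, each measured upright and within about 4 mm of its middle (sign-off gave no verdict).

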